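# Level the delivery shelf of a desktop envelope folder and hold the level pressed

## Robot

A 6-joint arm with a two-finger parallel gripper is mounted at the origin on the work surface. World frame = base frame: x ahead of the robot, y to its left, z up, the work surface at z = 0. Lengths are in m, angles in rad, forces in N, time in s.
With the tool pointing down it reaches from about 0.3 to 0.775 m from the base axis. Payload 14.6 kg.
Tool frame: the origin (TCP) lies between the finger pads; the fingertips stand 8 mm ahead of it and the grasp point (between the pads) lies 11 mm behind it; z points along the fingers, y is the direction in which the jaws open and shut (so a half turn about z gives the same grasp; the last joint's range is limited). The gripper opens to 94 mm and grips with 3 to 60 N. Pads are 16 mm wide; open, the fingers measure 119 mm over their backs; the gripper's body (75 mm by 177 mm) begins 78 mm behind the grasp point.
Start: joints at [1.149, 0.3, 1.521, -0, 1.321, -0.067], TCP at [0.191, 0.516, 0.178] pointing down, gripper open.
Joint ranges: [-3.03, 3.03], [-0.79, 2.21], [0.23, 2.52], [-1.04, 4.18], [0, 3.07], [-2.55, 2.55]. Speed limits (rad/s): [2.22, 2.22, 2.57, 3.14, 3.14, 3.14].

## Interface

Orientations are given as [roll, pitch, yaw] about the fixed x, y, z axes, in that order (R = Rz(yaw) Ry(pitch) Rx(roll)).
In Python, from station import ctrl, viewer, workorder gives the robot as it stands.
- The arm moves only by the tool play_rows, never from a script. Its argument "commands" is a list of rows, each an object of numbers: "dx", "dy", "dz": the shift along the tool's x, y, z in m; "ax", "ay", "az": the turn, a rotation vector about the tool's x, y, z in degrees. In form: [{"dx": .., "dy": .., "dz": .., "ax": .., "ay": .., "az": ..}, ...]. A call has exactly 5 rows; each row shifts and turns the pose as measured when the row begins, along the tool's axes as they then stand; what a row does not reach is not made up. A row lasts 1/12 s, in which the tool goes at most 41.7 mm and 7.16 degrees, less where a joint would pass 70% of its speed; a pose out of reach is approached as far as the arm can. A call with a gripper value outside its range is refused whole. "claw" is the opening, from 0 (shut) to 1 (fully open), set as the call begins (left out, the last holds). The fingers move at their own pace and stop on an object; "squeeze" is the grip in N (left out, the last holds). Time passes only in rows, so rows that do not move let the fingers close, or fill a call up. It gives the time, the measured TCP pose, the force and the opening at its end, in the units of the state.
- ctrl.get_obs(): the state, without advancing time (a new reading comes with each control period).
- viewer.camera(name): name is "side" or "top"; returns the picture (400x640x3 uint8, red, green, blue); there is no depth.
- viewer.camera_model(name): a dict with "K" (3x3 intrinsics, pixels), "pose" (4x4, takes a point from camera to world coordinates). Camera axes: x right, y down, z forward; pixel columns grow to the right and rows downward; lengths in m; the calibration is good to about 2 mm. A picture is of the moment at which its call begins. camera_model takes no time and is no camera call.
- workorder.hand_in(): hands the job in, once; it reports no verdict.
The state is a dict: "time_s": time; "qpos": joint angles; "joint_vel": joint speeds; "tau": joint torques, N m; "ee_pos": TCP position; "eef_rot": TCP orientation; "force": force on the tool from outside, world axes, zero at the start; "moment": the same for the moment, N m; "grip_width": finger opening in m.
Only numpy, scipy, OpenCV 4.12 (cv2) and the standard library are available. Lean on these libraries where they do the work, as an engineer would, in place of code of your own. Each camera call takes 0.05 s, during which the arm holds its last target. There are 200 camera calls.

## Task

The paper shelf on the side of the desktop envelope folder hangs low at its outer end. Stand the spirit level on the middle of the shelf, lengthwise from the machine towards the screw foot, let go of it, and turn the wing knob of the screw foot until the bubble sits between the two lines. Then press the level down on the shelf with a steady push of about a kilogram (10 N) and finish while still pressing, bubble between the lines, so that the lock nut can be done up; leave the toner cartridge, the screwdriver and the dish where they lie.

Things in the scene. Friction and masses are not known exactly. Their poses are not given: they have to be found in the camera images.
- level: Spirit level, a bare aluminium bar 180 long x 28 wide x 40 high, 0.2 to 0.4 kg, standing upright on the bench. Origin: centre of its underside; x along its length, z up; both ends alike. In the middle 60 mm of its top, under a clear cover flush with the top, lies a yellow-green vial (along x) with two thin black rings at x = -10.5 and +10.5.
- bubble_mid (a point): Centre of the vial's pale bubble, 35 above the level's underside; 16 long, it slides along the level's x: 0 in the level's frame is centred, up to 19 either way. It floats to the higher end, 1.5 mm per mrad of tilt, and settles in about 1 s. Within 2.5 of the centre it is between the lines.
- shelf: White flat shelf, 200 wide (x), on the machine's side. Origin: on its hinge line, at the deck's top face, 10 from the machine's wall (180 high), 100 above the bench. Deck from y = -10 (machine) to -256 (outer end), middle y = -133; z normal to it. It starts 4 to 10 mrad low at the outer end; the bubble tells when it is level.
- knob (a point): Middle of the black wing grip on top of the screw foot, 285 from the hinge line, past the deck's outer end, 156 above the bench. The wing is 44 long along this point's x, 13 thick along its y, reaching 14 above and 16 below the point, over a hub 24 across. It turns about the vertical and keeps its height. The foot's rubber pad on the bench is 46 across.
- foot (a joint): Turn of the screw foot, rad, growing clockwise seen from above; its zero means nothing. Clockwise raises the shelf's outer end, 6 mm a full turn: 1 rad moves the bubble of a level on the shelf 5 mm towards the foot. From the start 1.1 to 3.1 rad of clockwise turn are needed. Stiff (0.1 N m), it stays where it is left.
- toner: Toner cartridge, a black cylinder 58 thick and 250 long lying on a flat keel. Origin at the middle of its underside. To be left alone.
- screwdriver: Screwdriver 200 long lying on the bench. To be left alone.
- dish: Steel screw dish, 64 across, 24 high. To be left alone.
- machine: Desktop envelope folder, fixed, white with a blue skirt, 340 deep (x) x 300 wide (y); housing 180 high, its feeder head, envelope stack and guides rising to 260. Origin: centre of its underside. The shelf is on its -y side.
Mind the look-alikes: they are no part of the job. Of the things like the level, leave any that is pink; of the rest the smaller one is meant.

How it is judged:
On the way, in this order (a step that is already met when the one before it is completed fails the run):
1. the level stands lengthwise on the middle of the shelf, let go (z of level in the frame of shelf between -0.004 and 0.004 m and y of level in the frame of shelf between -0.171 and -0.095 m and x of level in the frame of shelf between -0.07 and 0.07 m and angle between the x axis of level and the y axis of shelf, either way round below 0.2 rad and contact force between each of the arm, the fingers and level below 0.1 N), for 0.8 s.
2. the foot is turned until the bubble of the free-standing level rests between the lines (x of bubble_mid in the frame of level between -0.0025 and 0.0025 m and z of level in the frame of shelf between -0.004 and 0.004 m and angle between the x axis of level and the y axis of shelf, either way round below 0.2 rad and contact force between each of the arm, the fingers and level below 0.1 N), for 0.5 s.
At the end, for the whole second after the job is handed in: Still pressing: the level bears on the shelf with 8 to 30 N (weight included), fingers on it; it lies flat and still, within 38 mm of the middle along the shelf, 70 mm across, 0.2 rad of lengthwise; bubble within 2.5 mm of the vial's middle; foot not turning; bystanders within 30 mm of their places (x of bubble_mid in the frame of level between -0.0025 and 0.0025 m and z of level in the frame of shelf between -0.004 and 0.004 m and y of level in the frame of shelf between -0.171 and -0.095 m and x of level in the frame of shelf between -0.07 and 0.07 m and angle between the x axis of level and the y axis of shelf, either way round below 0.2 rad and contact force between level and shelf between 8 and 30 N and contact force between the fingers and level above 4 N and linear speed of level below 0.01 m/s and velocity of joint foot between -0.05 and 0.05 rad/s); the arm keeps its last pose, push and grip.
It fails at once if the toner cartridge, the screwdriver or the dish is shifted more than 30 mm (distance of any of toner, screwdriver, dish from where it was at the start of the episode above 0.03 m).
It also fails if it takes over 72 s, if anything falls off the work surface, if the arm or the gripper's body presses on something with over 40 N, if the wrist force passes 120 N, or if a joint passes its speed limit or range.

## Working session

There is one attempt and no reset: what is moved stays moved. The work goes in short steps, Python scripts to look and compute and a tool call to move; the robot and the scene stay as the last step left them, time stands still between calls to the robot, and variables do not carry over. Pictures are saved under pics/ and viewed, about 8 in all and at most 12, crops included, and the job is handed in when it is done.

Besides the shell and the picture viewer there is one more tool, called after "Emit:" as a command line: name --argument value ..., lists and objects as JSON in quotes. play_rows: Moves the arm, as the interface text tells. Its arguments: {"type":"object","properties":{"commands":{"type":"array","items":{"type":"object","properties":{"dx":{"type":"number"},"dy":{"type":"number"},"dz":{"type":"number"},"ax":{"type":"number"},"ay":{"type":"number"},"az":{"type":"number"}}}},"claw":{"type":"number"},"squeeze":{"type":"number"}},"required":["commands"]}

```bash
mkdir -p pics; ls; python3 - <<'E'
from station import ctrl, viewer
import cv2, numpy as np
print(ctrl.get_obs())
for n in ("side","top"):
    im=viewer.camera(n); cv2.imwrite(f"pics/{n}0.png",cv2.cvtColor(im,cv2.COLOR_RGB2BGR))
    m=viewer.camera_model(n); print(n,np.round(m["K"],2).tolist(),np.round(m["pose"],4).tolist())
E
```

```text
pics
{'time_s': 0.0, 'qpos': array([ 1.14942804e+00,  3.00448063e-01,  1.52158190e+00,  2.09159358e-05,
        1.32068282e+00, -6.65975852e-02]), 'joint_vel': array([ 0.0009403 , -0.0013403 ,  0.00105987,  0.00073558, -0.00040605,
       -0.00012429]), 'tau': array([ 2.34013634e-03, -5.31807876e+01, -3.52752793e+01,  7.09980517e-02,
        2.41208839e-02, -1.26974728e-04]), 'ee_pos': array([0.19093383, 0.51548668, 0.17729863]), 'eef_rot': array([-3.14047636e+00, -9.47571713e-05,  2.78681671e+00]), 'force': array([ 0.04269033, -0.04681667,  0.03985151]), 'moment': array([ 0.02046978, -0.03520637, -0.0328843 ]), 'grip_width': 0.0936048258440734}
side [[389.73, 0.0, 311.87], [0.0, 389.73, 201.95], [0.0, 0.0, 1.0]] [[0.8623, -0.3765, 0.3387, 0.0739], [-0.5064, -0.6471, 0.5699, -0.5222], [0.0046, -0.6629, -0.7487, 1.0287], [0.0, 0.0, 0.0, 1.0]]
top [[363.72, 0.0, 315.55], [0.0, 363.72, 195.21], [0.0, 0.0, 1.0]] [[-0.0147, -0.9865, 0.1632, 0.3537], [-0.9999, 0.0132, -0.0106, 0.1366], [0.0083, -0.1633, -0.9865, 1.1173], [0.0, 0.0, 0.0, 1.0]]
```

View pics/top0.png

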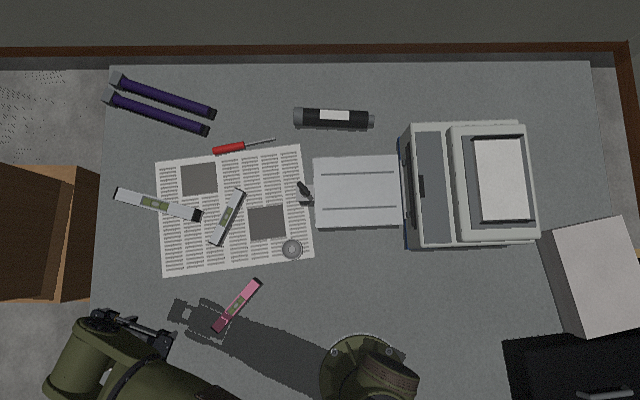

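View pics/side0.png

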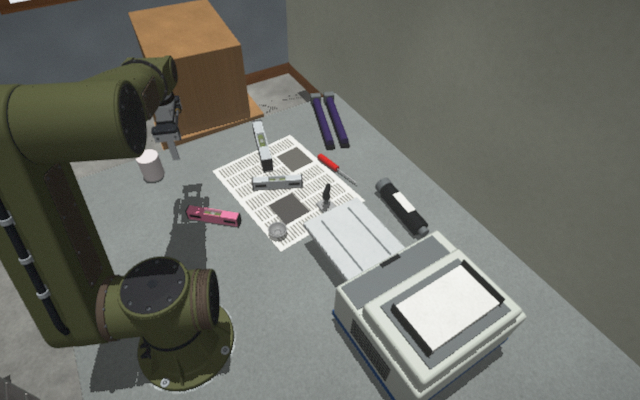

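Top view: the level is the smaller bare bar near (227,217) on the printed sheet. The longer bar (155,203) and the pink one (237,305) are the look-alikes. The shelf spans (313–402, 155–228), with the wing at about (305,190). I'll enlarge both views to get accurate pixels.

```bash
python3 - <<'E'
import cv2
a=cv2.imread("pics/top0.png")[135:265,195:415]; b=cv2.imread("pics/side0.png")[160:290,240:440]
a=cv2.resize(a,None,fx=3.6,fy=3.6,interpolation=cv2.INTER_CUBIC); b=cv2.resize(b,None,fx=4,fy=4,interpolation=cv2.INTER_CUBIC)
cv2.imwrite("pics/topc.png",a); cv2.imwrite("pics/sidec.png",b)
E
```

```text
(no output)
```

View pics/topc.png

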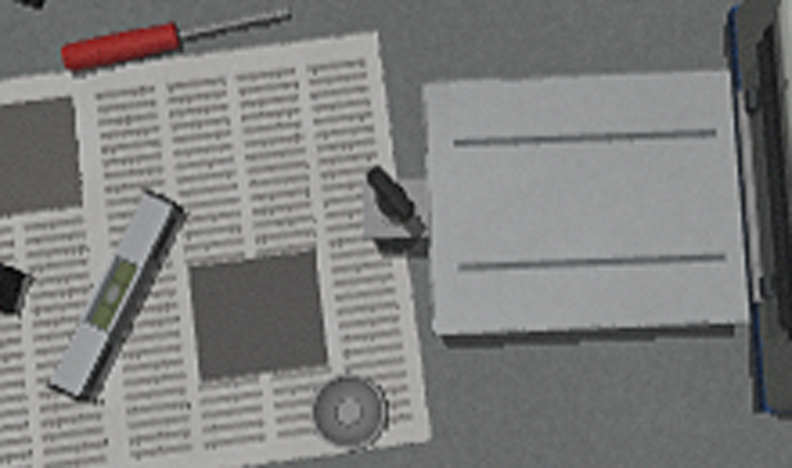

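View pics/sidec.png

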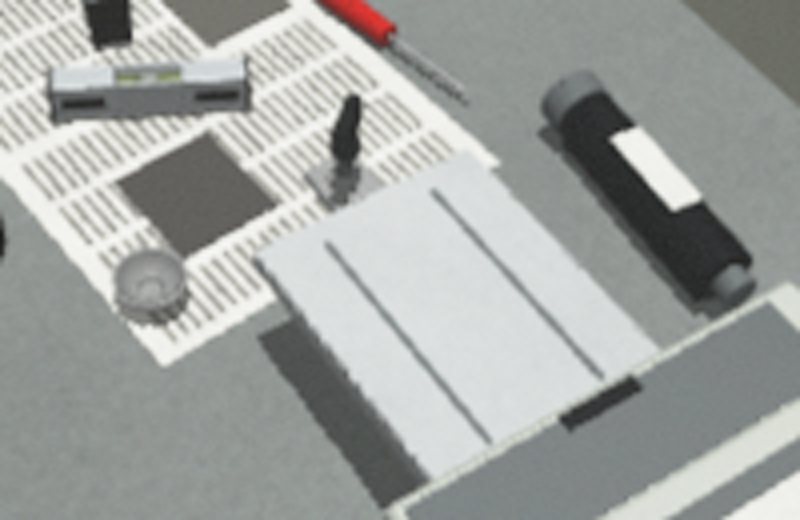

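The top crop shows the level's top face running from (162,198) to (64,391), with the vial at (112,295). The deck corners are (423,85), (728,71), (745,322) and (433,335), and the wing is around (393,198). In the side crop, the level's ends are (52,82) and (246,68), the vial is at (147,74), and the deck's outer corners are (470,152) and (256,258). Next I triangulate these.

```bash
cat > h.py <<'E'
import numpy as np, cv2
from station import ctrl, viewer
def ray(n,u,v):
    m=viewer.camera_model(n); P=np.array(m["pose"]); d=np.linalg.solve(np.array(m["K"]),[u,v,1.])
    return P[:3,3],P[:3,:3]@d
def plane(n,u,v,z):
    o,d=ray(n,u,v); return o+d*(z-o[2])/d[2]
def tri(a,b):
    (o,d),(p,e)=ray("top",*a),ray("side",*b)
    s=np.linalg.lstsq(np.c_[d,-e],p-o,rcond=None)[0]
    A,B=o+s[0]*d,p+s[1]*e; return (A+B)/2,np.linalg.norm(A-B)
def proj(n,X):
    m=viewer.camera_model(n); P=np.array(m["pose"]); q=np.array(m["K"])@(P[:3,:3].T@(np.asarray(X)-P[:3,3])); return q[:2]/q[2]
T=lambda x,y:(195+(x-1.3)/3.6,135+(y-1.3)/3.6)
S=lambda x,y:(240+(x-1.5)/4,160+(y-1.5)/4)
E
python3 - <<'E'
from h import *
np.set_printoptions(precision=4,suppress=True)
for n,a,b in [("vial",(112,295),(147,74)),("upend",(162,198),(246,68)),("loend",(64,391),(52,82)),("out+x",(423,85),(470,152)),("out-x",(433,335),(256,258)),("slot1out",(455,142),(434,191)),("slot1in",(716,132),(602,377)),("slot2out",(461,268),(328,244)),("slot2in",(725,257),(490,441)),("wing",(390,192),(348,112))]:
    print(n,*tri(T(*a),S(*b)))
print("plane")
for n,a,z in [("up",(162,198),.04),("lo",(64,391),.04),("o+",(423,85),.1),("i+",(728,71),.1),("i-",(745,322),.1),("o-",(433,335),.1),("wingA",(375,170),.17),("wingB",(412,220),.17),("dish",(350,412),.024),("sd",(180,37),.01)]: print(n,plane("top",*T(*a),z))
print([plane("side",*S(348,y),.17) for y in (97,112)])
print([plane("top",u,v,.058) for u,v in((295,117),(374,121))])
E
```

```text
vial [0.4704 0.3931 0.0389] 0.002088441415395095
upend [0.5503 0.3533 0.041 ] 0.003102753965285171
loend [0.3932 0.431  0.0347] 0.0004799871245868577
out+x [0.6333 0.1335 0.0917] 0.0018050832546478918
out-x [0.4313 0.1286 0.0876] 0.0007205597886301995
slot1out [0.5831 0.1093 0.0973] 0.001280871938998611
slot1in [ 0.5874 -0.0986  0.1007] 0.0022114471984999193
slot2out [0.4825 0.106  0.097 ] 2.986590940211568e-05
slot2in [ 0.4875 -0.1011  0.1   ] 0.000991156149911786
wing [0.5306 0.1594 0.1696] 0.00044365881462573323
plane
up [0.5519 0.3529 0.04  ]
lo [0.3932 0.4294 0.04  ]
o+ [0.6302 0.1339 0.1   ]
i+ [ 0.6387 -0.1114  0.1   ]
i- [ 0.4367 -0.1143  0.1   ]
o- [0.4301 0.1288 0.1   ]
wingA [0.547  0.1704 0.17  ]
wingB [0.5092 0.1435 0.17  ]
dish [0.3732 0.1977 0.024 ]
sd [0.7006 0.3459 0.01  ]
[array([0.539 , 0.1725, 0.17  ]), array([0.5306, 0.159 , 0.17  ])]
[array([0.7723, 0.1845, 0.058 ]), array([ 0.7567, -0.057 ,  0.058 ])]
```

Measurements agree with the text: level top at 0.039 with 176 mm between the end points I picked (180 long), deck about 0.09–0.10, wing top 0.170 and 152 mm from the shelf's middle. Level centre is (0.472, 0.3915) with its axis at yaw 2.693. Shelf middle is about (0.534, 0.009) with outward yaw 1.593. The wing is at (0.5307, 0.160), 35° from world x. I'll move above the level now.

Emit:
play_rows --commands '[{"dx": -0.031, "dy": -0.002, "az": 1}, {"dx": -0.031, "dy": -0.002, "az": 1}, {"dx": -0.031, "dy": -0.002, "az": 1}, {"dx": -0.031, "dy": -0.002, "az": 1}, {"dx": -0.031, "dy": -0.002, "az": 1}]' --claw 0.6 --squeeze 25

```text
validation failed for argument at $.co...
```

Emit:
play_rows --commands '[{"dx": -0.031, "dy": -0.002}, {"dx": -0.031, "dy": -0.002}, {"dx": -0.031, "dy": -0.002}, {"dx": -0.03, "dy": -0.002}, {}]'

```text
validation failed for argument at $.co...
```

Emit:
play_rows --commands '[{"dx": -0.031, "dy": -0.002, "dz": 0, "ax": 0, "ay": 0, "az": 1}, {"dx": -0.031, "dy": -0.002, "dz": 0, "ax": 0, "ay": 0, "az": 1}, {"dx": -0.031, "dy": -0.002, "dz": 0, "ax": 0, "ay": 0, "az": 1}, {"dx": -0.031, "dy": -0.002, "dz": 0, "ax": 0, "ay": 0, "az": 1}, {"dx": -0.031, "dy": -0.002, "dz": 0, "ax": 0, "ay": 0, "az": 1}]' --claw 0.6 --squeeze 25

```text
time_s: 0.52
ee_pos: [0.3305, 0.4467, 0.1756]
eef_rot: [-3.138, -0.001, 2.705]
force: [0.5, 1.1, 0.6]
grip_width: 0.0643
```

Emit:
play_rows --commands '[{"dx": -0.034, "dy": 0.002, "dz": 0.01, "ax": 0, "ay": 0, "az": 0.7}, {"dx": -0.034, "dy": 0.002, "dz": 0.02, "ax": 0, "ay": 0, "az": 0}, {"dx": -0.034, "dy": 0.002, "dz": 0.02, "ax": 0, "ay": 0, "az": 0}, {"dx": -0.034, "dy": 0.002, "dz": 0.02, "ax": 0, "ay": 0, "az": 0}, {"dx": -0.015, "dy": 0.002, "dz": 0.015, "ax": 0, "ay": 0, "az": 0}]'

```text
time_s: 0.93
ee_pos: [0.4799, 0.3856, 0.0901]
eef_rot: [3.141, 0.001, 2.69]
force: [-0.3, -0.7, -0.1]
grip_width: 0.0563
```

Emit:
play_rows --commands '[{"dx": 0, "dy": 0, "dz": 0, "ax": 0, "ay": 0, "az": 0}, {"dx": 0, "dy": 0, "dz": 0, "ax": 0, "ay": 0, "az": 0}, {"dx": 0, "dy": 0, "dz": 0, "ax": 0, "ay": 0, "az": 0}, {"dx": 0, "dy": 0, "dz": 0, "ax": 0, "ay": 0, "az": 0}, {"dx": 0, "dy": 0, "dz": 0, "ax": 0, "ay": 0, "az": 0}]'

```text
time_s: 1.35
ee_pos: [0.4793, 0.3839, 0.0871]
eef_rot: [-3.137, -0.002, 2.687]
force: [0.7, 0.2, -0.5]
grip_width: 0.0564
```

Emit:
play_rows --commands '[{"dx": 0.01, "dy": 0.004, "dz": 0.008, "ax": 0, "ay": 0, "az": 0}, {"dx": 0, "dy": 0, "dz": 0.018, "ax": 0, "ay": 0, "az": 0}, {"dx": 0, "dy": 0, "dz": 0.018, "ax": 0, "ay": 0, "az": 0}, {"dx": 0, "dy": 0, "dz": 0.015, "ax": 0, "ay": 0, "az": 0}, {"dx": 0, "dy": 0, "dz": 0.006, "ax": 0, "ay": 0, "az": 0}]'

```text
time_s: 1.77
ee_pos: [0.4685, 0.3984, 0.0242]
eef_rot: [3.137, 0.002, 2.692]
force: [0.1, 0.2, -0.1]
grip_width: 0.0565
```

```bash
python3 - <<'E'
from h import *
o=ctrl.get_obs(); print(o["ee_pos"],o["eef_rot"],o["force"],o["grip_width"],o["qpos"])
im=cv2.cvtColor(viewer.camera("side"),cv2.COLOR_RGB2BGR)[110:210,200:350]; jm=cv2.cvtColor(viewer.camera("top"),cv2.COLOR_RGB2BGR)[150:250,150:300]
cv2.imwrite("pics/grip1.png",np.vstack([cv2.resize(k,None,fx=3,fy=3,interpolation=cv2.INTER_CUBIC) for k in (im,jm)]))
E
```

```text
[0.46854485 0.3984337  0.02415766] [3.13689528e+00 1.82448068e-03 2.69223587e+00] [ 0.1108278   0.17184083 -0.13047516] 0.05654447906687384 [ 6.44903477e-01  5.97662807e-01  1.47056621e+00  6.08734854e-04
  1.06835279e+00 -4.76832165e-01]
```

View pics/grip1.png

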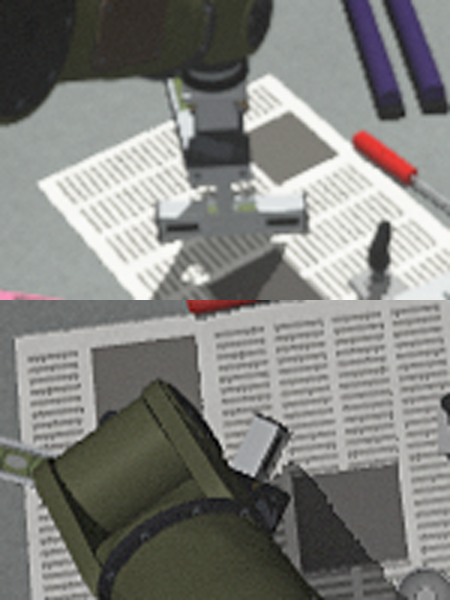

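The side half of the picture shows the fingers straddling the bar at the vial, around (230,205). I make a small correction and then close.

Emit:
play_rows --commands '[{"dx": -0.006, "dy": -0.005, "dz": 0.004, "ax": 0, "ay": 0, "az": 0}, {"dx": 0, "dy": 0, "dz": 0, "ax": 0, "ay": 0, "az": 0}, {"dx": 0, "dy": 0, "dz": 0, "ax": 0, "ay": 0, "az": 0}, {"dx": 0, "dy": 0, "dz": 0, "ax": 0, "ay": 0, "az": 0}, {"dx": 0, "dy": 0, "dz": 0, "ax": 0, "ay": 0, "az": 0}]'

```text
time_s: 2.28
ee_pos: [0.4734, 0.3921, 0.0244]
eef_rot: [3.132, 0.004, 2.693]
force: [0.7, -0.7, 0.7]
grip_width: 0.0566
```

Emit:
play_rows --commands '[{"dx": 0, "dy": 0, "dz": 0, "ax": 0, "ay": 0, "az": 0}, {"dx": 0, "dy": 0, "dz": 0, "ax": 0, "ay": 0, "az": 0}, {"dx": 0, "dy": 0, "dz": 0, "ax": 0, "ay": 0, "az": 0}, {"dx": 0, "dy": 0, "dz": 0, "ax": 0, "ay": 0, "az": 0}, {"dx": 0, "dy": 0, "dz": 0, "ax": 0, "ay": 0, "az": 0}]' --claw 0 --squeeze 25

```text
time_s: 2.7
ee_pos: [0.4739, 0.3924, 0.0255]
eef_rot: [3.131, 0.005, 2.692]
force: [0.3, 0.2, -0.2]
grip_width: 0.0264
```

Emit:
play_rows --commands '[{"dx": 0, "dy": 0, "dz": -0.03, "ax": 0, "ay": 0, "az": 0}, {"dx": 0, "dy": 0, "dz": -0.04, "ax": 0, "ay": 0, "az": 0}, {"dx": 0, "dy": 0, "dz": -0.04, "ax": 0, "ay": 0, "az": 6}, {"dx": 0, "dy": 0, "dz": -0.04, "ax": 0, "ay": 0, "az": 6}, {"dx": 0, "dy": 0, "dz": -0.04, "ax": 0, "ay": 0, "az": 6}]'

```text
time_s: 3.12
ee_pos: [0.4686, 0.3885, 0.2123]
eef_rot: [-3.135, -0.002, 2.371]
force: [-0.1, 0.3, -0.4]
grip_width: 0.0005
```

Emit:
play_rows --commands '[{"dx": 0, "dy": 0, "dz": 0, "ax": 0, "ay": 0, "az": 6}, {"dx": 0, "dy": 0, "dz": 0, "ax": 0, "ay": 0, "az": 6}, {"dx": 0, "dy": 0, "dz": 0, "ax": 0, "ay": 0, "az": 6}, {"dx": 0, "dy": 0, "dz": 0, "ax": 0, "ay": 0, "az": 6}, {"dx": 0, "dy": 0, "dz": 0, "ax": 0, "ay": 0, "az": 6}]'

```text
time_s: 3.53
ee_pos: [0.4711, 0.3905, 0.2254]
eef_rot: [3.132, -0.005, 1.82]
force: [0.4, -0.4, -0.2]
grip_width: 0.0003
```

The grip has closed to nothing, so the level was not carried. I need to look.

```bash
python3 - <<'E'
from h import *
im=cv2.cvtColor(viewer.camera("side"),cv2.COLOR_RGB2BGR)[100:240,200:400]; jm=cv2.cvtColor(viewer.camera("top"),cv2.COLOR_RGB2BGR); cv2.imwrite("pics/top2.png",jm); jm=jm[130:270,130:330]
cv2.imwrite("pics/look2.png",np.vstack([cv2.resize(k,(420*1,294),interpolation=cv2.INTER_CUBIC) for k in (im,jm)]))
cv2.imwrite("pics/side2.png",cv2.cvtColor(viewer.camera("side"),cv2.COLOR_RGB2BGR))
E
```

```text
(no output)
```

View pics/look2.png

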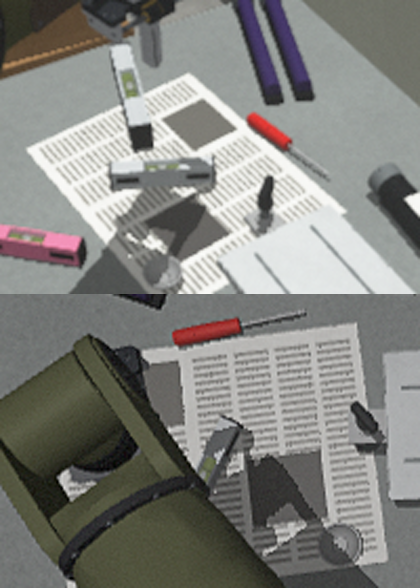

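```bash
python3 - <<'E'
from h import *
o=ctrl.get_obs(); p=o["ee_pos"]; print(p,o["qpos"],o["time_s"])
for n in("side","top"): print(n,proj(n,p-[0,0,.008]),proj(n,p))
print("level pre",proj("side",[.472,.3915,.04]),proj("top",[.472,.3915,.04]))
im=cv2.imread("pics/side2.png")[105:215,230:330]; jm=cv2.imread("pics/top2.png")[165:275,180:280]
cv2.imwrite("pics/look3.png",np.hstack([cv2.resize(k,(400,440),interpolation=cv2.INTER_CUBIC) for k in (im,jm)]))
E
```

```text
[0.47098043 0.39039917 0.22500944] [6.31914500e-01 4.04304994e-01 1.27238777e+00 7.04277583e-04
 1.45451704e+00 3.74413566e-01] 3.6833
side [273.74766926 139.57289075] [273.5772628 137.6303881]
top [209.82727961 209.16807511] [208.92370407 208.76099656]
level pre [277.25770428 177.99529893] [226.07584839 216.31488519]
```

View pics/look3.png

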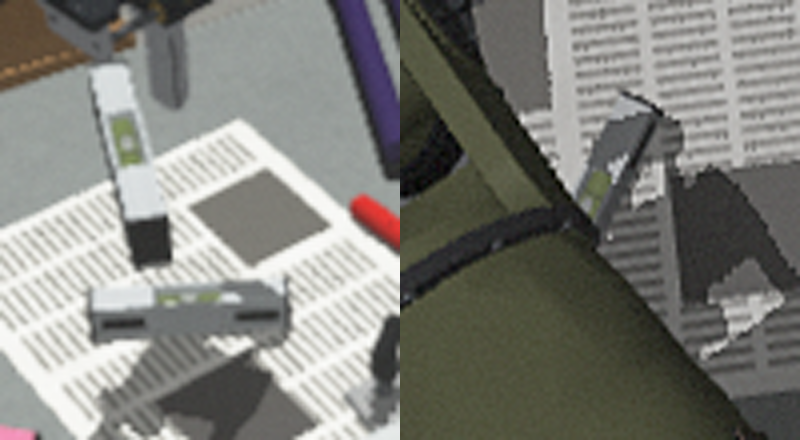

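```bash
python3 - <<'E'
from h import *
c=np.array([.1909,.5155,.1773-.008]); y=np.array([.347,.938,0])
for s in(-1,1): print("start",proj("side",c+s*.047*y),proj("side",c+s*.0595*y))
c=np.array([.4685,.3984,.0242-.008]);y=np.array([.434,.9,0])
for s in(-1,1): print("grip1",proj("side",c+s*.028*y),proj("side",c+s*.041*y))
c=ctrl.get_obs()["ee_pos"]-[0,0,.008]
for dz in(0,.01,.02,.03,.04): print(dz,proj("side",c+[0,0,dz]))
a=cv2.imread("pics/side0.png")[70:180,130:230]; b=cv2.imread("pics/side0.png")
cv2.imwrite("pics/look4.png",cv2.resize(a,(500,550),interpolation=cv2.INTER_CUBIC))
E
```

```text
start [180.17984325 167.09746754] [180.00429309 169.77580997]
start [181.42973562 148.02804681] [181.58715558 145.62631406]
grip1 [276.10009806 187.37443686] [276.17661391 190.00430917]
grip1 [275.78095063 176.40524593] [275.70919987 173.93915118]
0 [273.74766926 139.57289075]
0.01 [273.534407   137.14186496]
0.02 [273.31858462 134.68165578]
0.03 [273.10015575 132.19173453]
0.04 [272.87907287 129.67155969]
```

View pics/look4.png

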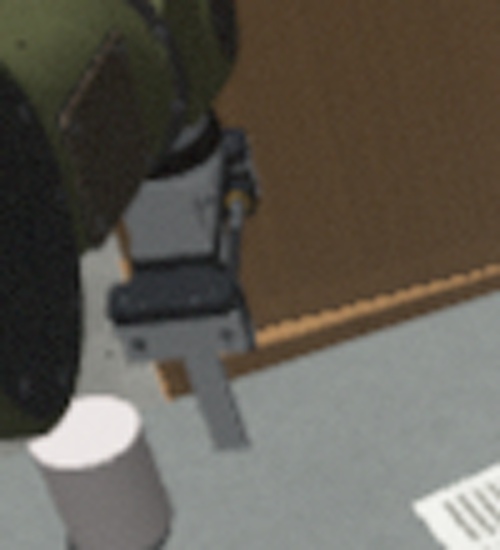

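```bash
python3 - <<'E'
from h import *
c=np.array([.1909,.5155,.1773-.008]); y=np.array([.347,.938,0])
for dz in(0,.02,.03,.035,.04): print(dz,proj("side",c-.047*y+[0,0,dz]),proj("side",c-.0595*y+[0,0,dz]),"top",proj("top",c-.047*y+[0,0,dz]),proj("top",c+.047*y+[0,0,dz]))
a=cv2.imread("pics/top0.png")[290:370,70:200]
cv2.imwrite("pics/look5.png",cv2.resize(a,(780,480),interpolation=cv2.INTER_CUBIC))
E
```

```text
0 [180.17984325 167.09746754] [180.00429309 169.77580997] top [178.5277022  330.60397522] [143.64184886 317.50886637]
0.02 [178.60416452 162.46803916] [178.41593979 165.14832375] top [175.53339644 332.28432068] [139.88650066 318.88965966]
0.03 [177.80183696 160.11075789] [177.60706028 162.79174555] top [173.98548279 333.15297936] [137.94548289 319.60334696]
0.035 [177.39697318 158.92124646] [177.19886518 161.60251566] top [173.19833095 333.59471348] [136.9585113  319.96624374]
0.04 [176.98961231 157.72439845] [176.78813542 160.40590133] top [172.40218132 334.04149698] [135.96031494 320.33326772]
```

View pics/look5.png

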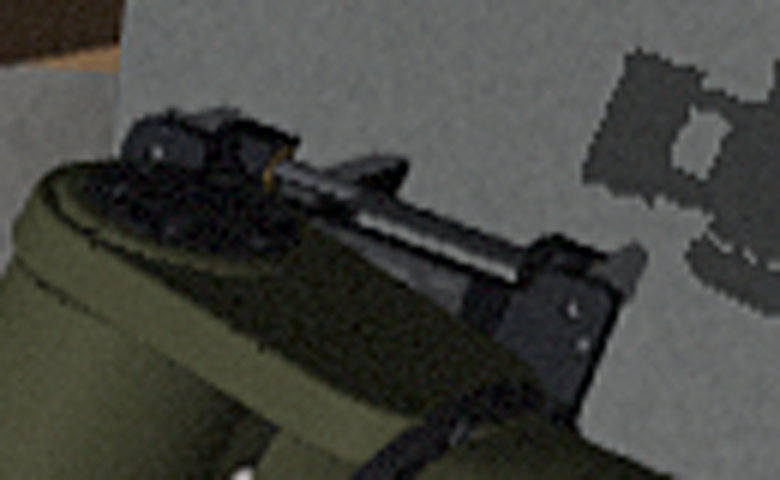

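The visible fingertips sit about 33 mm higher than the reported TCP implies. The side-view row and column match a pure +33 mm z shift, both at the start pose and now, so the first close happened just above the level. I'll go back, descend further in small steps and watch the force.

Emit:
play_rows --commands '[{"dx": 0, "dy": 0, "dz": 0.01, "ax": 0, "ay": 0, "az": -6.2}, {"dx": 0, "dy": 0, "dz": 0.02, "ax": 0, "ay": 0, "az": -6.2}, {"dx": 0, "dy": 0, "dz": 0.02, "ax": 0, "ay": 0, "az": -6.2}, {"dx": 0, "dy": 0, "dz": 0.02, "ax": 0, "ay": 0, "az": -6.2}, {"dx": 0, "dy": 0, "dz": 0.02, "ax": 0, "ay": 0, "az": -6.2}]' --claw 0.6

```text
time_s: 4.1
ee_pos: [0.4734, 0.3923, 0.1363]
eef_rot: [3.123, 0.003, 2.411]
force: [0.1, 0.6, -0.2]
grip_width: 0.0302
```

Emit:
play_rows --commands '[{"dx": 0, "dy": 0, "dz": 0.02, "ax": 0, "ay": 0, "az": -6.2}, {"dx": 0, "dy": 0, "dz": 0.02, "ax": 0, "ay": 0, "az": -6.2}, {"dx": 0, "dy": 0, "dz": 0.01, "ax": 0, "ay": 0, "az": -6.2}, {"dx": 0, "dy": 0, "dz": 0, "ax": 0, "ay": 0, "az": 0}, {"dx": 0, "dy": 0, "dz": 0, "ax": 0, "ay": 0, "az": 0}]'

```text
time_s: 4.52
ee_pos: [0.472, 0.3914, 0.0788]
eef_rot: [3.132, 0.005, 2.777]
force: [-1.0, 0.1, -0.0]
grip_width: 0.0562
```

Emit:
play_rows --commands '[{"dx": 0, "dy": 0, "dz": 0.015, "ax": 0.5, "ay": 0.3, "az": 4.8}, {"dx": 0, "dy": 0, "dz": 0.02, "ax": 0, "ay": 0, "az": 0}, {"dx": 0, "dy": 0, "dz": 0.018, "ax": 0, "ay": 0, "az": 0}, {"dx": 0, "dy": 0, "dz": 0.005, "ax": 0, "ay": 0, "az": 0}, {"dx": 0, "dy": 0, "dz": 0, "ax": 0, "ay": 0, "az": 0}]'

```text
time_s: 4.93
ee_pos: [0.4745, 0.3934, 0.0245]
eef_rot: [3.134, 0.003, 2.681]
force: [0.5, -0.2, 0.3]
grip_width: 0.0567
```

Emit:
play_rows --commands '[{"dx": 0, "dy": 0, "dz": 0.004, "ax": 0, "ay": 0, "az": 0}, {"dx": 0, "dy": 0, "dz": 0.004, "ax": 0, "ay": 0, "az": 0}, {"dx": 0, "dy": 0, "dz": 0.003, "ax": 0, "ay": 0, "az": 0}, {"dx": 0, "dy": 0, "dz": 0.003, "ax": 0, "ay": 0, "az": 0}, {"dx": 0, "dy": 0, "dz": 0, "ax": 0, "ay": 0, "az": 0}]'

```text
time_s: 5.35
ee_pos: [0.4764, 0.3947, 0.0139]
eef_rot: [3.129, 0.005, 2.679]
force: [0.0, 0.1, -0.8]
grip_width: 0.0563
```

Emit:
play_rows --commands '[{"dx": 0.002, "dy": -0.004, "dz": 0.004, "ax": 0.6, "ay": 0.3, "az": 0}, {"dx": 0, "dy": 0, "dz": 0.004, "ax": 0, "ay": 0, "az": 0}, {"dx": 0, "dy": 0, "dz": 0.004, "ax": 0, "ay": 0, "az": 0}, {"dx": 0, "dy": 0, "dz": 0, "ax": 0, "ay": 0, "az": 0}, {"dx": 0, "dy": 0, "dz": 0, "ax": 0, "ay": 0, "az": 0}]'

```text
time_s: 5.77
ee_pos: [0.4726, 0.3919, 0.0011]
eef_rot: [3.14, -0.0, 2.679]
force: [0.7, 1.0, -0.3]
grip_width: 0.0565
```

```bash
python3 - <<'E'
from h import *
o=ctrl.get_obs(); print(o["ee_pos"],o["force"])
im=cv2.cvtColor(viewer.camera("side"),cv2.COLOR_RGB2BGR); cv2.imwrite("pics/grip2.png",cv2.resize(im[130:220,220:330],None,fx=6,fy=6,interpolation=cv2.INTER_CUBIC))
E
```

```text
[0.47258327 0.39194286 0.00113193] [ 0.65568274  0.97506753 -0.32106825]
```

View pics/grip2.png

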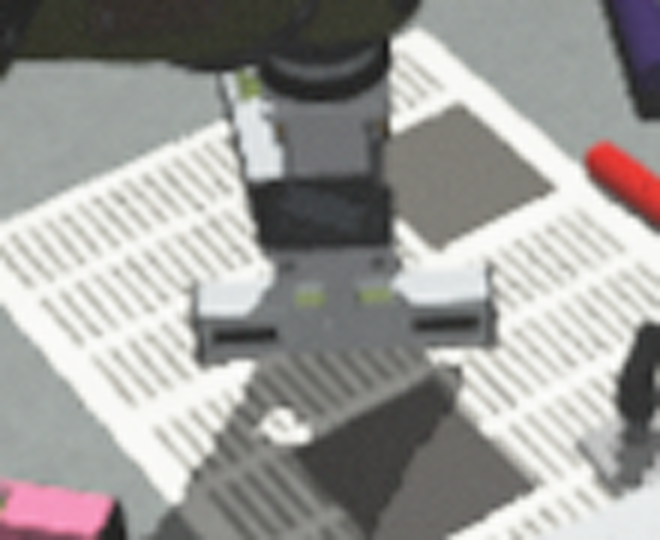

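The reported z is 0.001 with no contact, so the z bias is confirmed: a true reading would put the tips below the bench. The near finger now covers the vial's middle, about (343,295) in the crop. I go 10 mm lower and close.

Emit:
play_rows --commands '[{"dx": 0, "dy": 0, "dz": 0.004, "ax": 0, "ay": 0, "az": -0.5}, {"dx": 0, "dy": 0, "dz": 0.004, "ax": 0, "ay": 0, "az": 0}, {"dx": 0, "dy": 0, "dz": 0.003, "ax": 0, "ay": 0, "az": 0}, {"dx": 0, "dy": 0, "dz": 0, "ax": 0, "ay": 0, "az": 0}, {"dx": 0, "dy": 0, "dz": 0, "ax": 0, "ay": 0, "az": 0}]'

```text
time_s: 6.23
ee_pos: [0.4726, 0.392, -0.011]
eef_rot: [3.14, -0.0, 2.689]
force: [-0.8, -0.4, -0.2]
grip_width: 0.0564
```

Emit:
play_rows --commands '[{"dx": 0, "dy": 0, "dz": 0, "ax": 0, "ay": 0, "az": 0}, {"dx": 0, "dy": 0, "dz": 0, "ax": 0, "ay": 0, "az": 0}, {"dx": 0, "dy": 0, "dz": 0, "ax": 0, "ay": 0, "az": 0}, {"dx": 0, "dy": 0, "dz": 0, "ax": 0, "ay": 0, "az": 0}, {"dx": 0, "dy": 0, "dz": 0, "ax": 0, "ay": 0, "az": 0}]' --claw 0 --squeeze 30

```text
time_s: 6.65
ee_pos: [0.4728, 0.3922, -0.0107]
eef_rot: [3.14, 0.0, 2.689]
force: [1.5, 1.2, -3.5]
grip_width: 0.0279
```

Emit:
play_rows --commands '[{"dx": 0, "dy": 0, "dz": 0, "ax": 0, "ay": 0, "az": 0}, {"dx": 0, "dy": 0, "dz": 0, "ax": 0, "ay": 0, "az": 0}, {"dx": 0, "dy": 0, "dz": 0, "ax": 0, "ay": 0, "az": 0}, {"dx": 0, "dy": 0, "dz": 0, "ax": 0, "ay": 0, "az": 0}, {"dx": 0, "dy": 0, "dz": 0, "ax": 0, "ay": 0, "az": 0}]'

```text
time_s: 7.07
ee_pos: [0.4728, 0.3922, -0.0107]
eef_rot: [3.14, 0.0, 2.689]
force: [-0.5, -0.0, -0.1]
grip_width: 0.0277
```

Gripped: the opening holds at 27.8 mm, matching the bar's width. Now I lift and turn.

Emit:
play_rows --commands '[{"dx": 0, "dy": 0, "dz": -0.02, "ax": 0, "ay": 0, "az": 0}, {"dx": 0, "dy": 0, "dz": -0.04, "ax": 0, "ay": 0, "az": 0}, {"dx": 0, "dy": 0, "dz": -0.04, "ax": 0, "ay": 0, "az": 5}, {"dx": 0, "dy": 0, "dz": -0.04, "ax": 0, "ay": 0, "az": 5}, {"dx": 0, "dy": 0, "dz": -0.04, "ax": 0, "ay": 0, "az": 5}]'

```text
time_s: 7.48
ee_pos: [0.468, 0.3883, 0.1637]
eef_rot: [-3.121, -0.005, 2.42]
force: [0.6, 0.7, -3.0]
grip_width: 0.0277
```

Emit:
play_rows --commands '[{"dx": 0, "dy": 0, "dz": -0.02, "ax": 0, "ay": 0, "az": 6}, {"dx": 0, "dy": 0, "dz": 0, "ax": 0, "ay": 0, "az": 6}, {"dx": 0, "dy": 0, "dz": 0, "ax": 0, "ay": 0, "az": 6}, {"dx": 0, "dy": 0, "dz": 0, "ax": 0, "ay": 0, "az": 6}, {"dx": 0, "dy": 0, "dz": 0, "ax": 0, "ay": 0, "az": 6}]'

```text
time_s: 7.9
ee_pos: [0.4701, 0.3899, 0.1955]
eef_rot: [-3.134, 0.002, 1.871]
force: [-0.4, 0.2, -3.6]
grip_width: 0.0276
```

Emit:
play_rows --commands '[{"dx": 0, "dy": 0, "dz": 0, "ax": 0, "ay": 0, "az": 6}, {"dx": 0, "dy": 0, "dz": 0, "ax": 0, "ay": 0, "az": 6}, {"dx": 0, "dy": 0, "dz": 0, "ax": 0, "ay": 0, "az": 3}, {"dx": 0, "dy": 0, "dz": 0, "ax": 0, "ay": 0, "az": 0}, {"dx": 0, "dy": 0, "dz": 0, "ax": 0, "ay": 0, "az": 0}]'

```text
time_s: 8.32
ee_pos: [0.4691, 0.3891, 0.1936]
eef_rot: [-3.131, 0.006, 1.591]
force: [0.2, 0.3, -4.1]
grip_width: 0.0278
```

Emit:
play_rows --commands '[{"dx": -0.03, "dy": 0.006, "dz": -0.005, "ax": 0, "ay": 0, "az": 0}, {"dx": -0.036, "dy": 0.006, "dz": 0, "ax": 0, "ay": 0, "az": 0}, {"dx": -0.036, "dy": 0.006, "dz": 0, "ax": 0, "ay": 0, "az": 0}, {"dx": -0.036, "dy": 0.006, "dz": 0, "ax": 0, "ay": 0, "az": 0}, {"dx": -0.036, "dy": 0.006, "dz": 0, "ax": 0, "ay": 0, "az": 0}]'

```text
time_s: 8.73
ee_pos: [0.5018, 0.2154, 0.1972]
eef_rot: [-3.128, 0.007, 1.612]
force: [0.5, 0.1, -3.3]
grip_width: 0.0278
```

Emit:
play_rows --commands '[{"dx": -0.036, "dy": 0.006, "dz": 0, "ax": 0, "ay": 0, "az": 0}, {"dx": -0.036, "dy": 0.006, "dz": 0, "ax": 0, "ay": 0, "az": 0}, {"dx": -0.036, "dy": 0.006, "dz": 0, "ax": 0, "ay": 0, "az": 0}, {"dx": -0.036, "dy": 0.006, "dz": 0, "ax": 0, "ay": 0, "az": 0}, {"dx": -0.02, "dy": 0, "dz": 0, "ax": 0, "ay": 0, "az": 0}]'

```text
time_s: 9.15
ee_pos: [0.5333, 0.0423, 0.1979]
eef_rot: [-3.128, 0.007, 1.624]
force: [0.4, 0.1, -3.9]
grip_width: 0.0279
```

Emit:
play_rows --commands '[{"dx": 0, "dy": 0, "dz": 0, "ax": 0, "ay": 0, "az": 0}, {"dx": 0, "dy": 0, "dz": 0, "ax": 0, "ay": 0, "az": 0}, {"dx": 0, "dy": 0, "dz": 0, "ax": 0, "ay": 0, "az": 0}, {"dx": 0, "dy": 0, "dz": 0, "ax": 0, "ay": 0, "az": 0}, {"dx": 0, "dy": 0, "dz": 0, "ax": 0, "ay": 0, "az": 0}]'

```text
time_s: 9.57
ee_pos: [0.5331, 0.0393, 0.1975]
eef_rot: [-3.126, 0.007, 1.627]
force: [0.1, 0.3, -4.4]
grip_width: 0.0277
```

Emit:
play_rows --commands '[{"dx": -0.015, "dy": 0.001, "dz": 0, "ax": -0.9, "ay": 0.4, "az": 1.9}, {"dx": -0.015, "dy": 0, "dz": 0.015, "ax": 0, "ay": 0, "az": 0}, {"dx": 0, "dy": 0, "dz": 0.025, "ax": 0, "ay": 0, "az": 0}, {"dx": 0, "dy": 0, "dz": 0.025, "ax": 0, "ay": 0, "az": 0}, {"dx": 0, "dy": 0, "dz": 0.015, "ax": 0, "ay": 0, "az": 0}]'

```text
time_s: 9.98
ee_pos: [0.5376, 0.0131, 0.1189]
eef_rot: [3.132, 0.0, 1.602]
force: [0.3, -0.0, -3.3]
grip_width: 0.0278
```

Emit:
play_rows --commands '[{"dx": 0, "dy": 0, "dz": 0.006, "ax": 0, "ay": 0, "az": 0}, {"dx": 0, "dy": 0, "dz": 0.004, "ax": 0, "ay": 0, "az": 0}, {"dx": 0, "dy": 0, "dz": 0, "ax": 0, "ay": 0, "az": 0}, {"dx": 0, "dy": 0, "dz": 0, "ax": 0, "ay": 0, "az": 0}, {"dx": 0, "dy": 0, "dz": 0, "ax": 0, "ay": 0, "az": 0}]'

```text
time_s: 10.4
ee_pos: [0.537, 0.0159, 0.1072]
eef_rot: [3.135, -0.0, 1.607]
force: [0.5, 0.6, -3.1]
grip_width: 0.0278
```

Emit:
play_rows --commands '[{"dx": -0.006, "dy": -0.002, "dz": 0.005, "ax": 0.3, "ay": 0, "az": 0.6}, {"dx": 0, "dy": 0, "dz": 0.004, "ax": 0, "ay": 0, "az": 0}, {"dx": 0, "dy": 0, "dz": 0.003, "ax": 0, "ay": 0, "az": 0}, {"dx": 0, "dy": 0, "dz": 0, "ax": 0, "ay": 0, "az": 0}, {"dx": 0, "dy": 0, "dz": 0, "ax": 0, "ay": 0, "az": 0}]'

```text
time_s: 10.82
ee_pos: [0.5363, 0.0091, 0.0963]
eef_rot: [3.136, -0.0, 1.595]
force: [0.3, -0.5, -3.0]
grip_width: 0.0275
```

Emit:
play_rows --commands '[{"dx": 0, "dy": 0, "dz": 0.002, "ax": 0, "ay": 0, "az": 0}, {"dx": 0, "dy": 0, "dz": 0.002, "ax": 0, "ay": 0, "az": 0}, {"dx": 0, "dy": 0, "dz": 0, "ax": 0, "ay": 0, "az": 0}, {"dx": 0, "dy": 0, "dz": 0, "ax": 0, "ay": 0, "az": 0}, {"dx": 0, "dy": 0, "dz": 0, "ax": 0, "ay": 0, "az": 0}]'

```text
time_s: 11.23
ee_pos: [0.5364, 0.0092, 0.092]
eef_rot: [3.136, -0.0, 1.595]
force: [0.3, 1.1, -2.9]
grip_width: 0.0278
```

Emit:
play_rows --commands '[{"dx": 0, "dy": 0, "dz": 0.002, "ax": 0, "ay": 0, "az": 0}, {"dx": 0, "dy": 0, "dz": 0.0015, "ax": 0, "ay": 0, "az": 0}, {"dx": 0, "dy": 0, "dz": 0, "ax": 0, "ay": 0, "az": 0}, {"dx": 0, "dy": 0, "dz": 0, "ax": 0, "ay": 0, "az": 0}, {"dx": 0, "dy": 0, "dz": 0, "ax": 0, "ay": 0, "az": 0}]'

```text
time_s: 11.65
ee_pos: [0.5367, 0.0092, 0.0888]
eef_rot: [3.135, 0.0, 1.595]
force: [-0.3, 1.4, -1.3]
grip_width: 0.0281
```

Emit:
play_rows --commands '[{"dx": 0, "dy": 0, "dz": 0.001, "ax": 0, "ay": 0, "az": 0}, {"dx": 0, "dy": 0, "dz": 0.001, "ax": 0, "ay": 0, "az": 0}, {"dx": 0, "dy": 0, "dz": 0, "ax": 0, "ay": 0, "az": 0}, {"dx": 0, "dy": 0, "dz": 0, "ax": 0, "ay": 0, "az": 0}, {"dx": 0, "dy": 0, "dz": 0, "ax": 0, "ay": 0, "az": 0}]'

```text
time_s: 12.07
ee_pos: [0.537, 0.0092, 0.0888]
eef_rot: [3.134, 0.0, 1.595]
force: [-0.7, 0.2, -3.1]
grip_width: 0.0276
```

Emit:
play_rows --commands '[{"dx": 0, "dy": 0, "dz": 0.002, "ax": 0.3, "ay": 0, "az": 0}, {"dx": 0, "dy": 0, "dz": 0.002, "ax": 0, "ay": 0, "az": 0}, {"dx": 0, "dy": 0, "dz": 0, "ax": 0, "ay": 0, "az": 0}, {"dx": 0, "dy": 0, "dz": 0, "ax": 0, "ay": 0, "az": 0}, {"dx": 0, "dy": 0, "dz": 0, "ax": 0, "ay": 0, "az": 0}]'

```text
time_s: 12.48
ee_pos: [0.5373, 0.0092, 0.0889]
eef_rot: [3.138, 0.001, 1.596]
force: [0.2, 0.5, -3.3]
grip_width: 0.0277
```

Emit:
play_rows --commands '[{"dx": 0, "dy": 0, "dz": 0.001, "ax": 0, "ay": 0, "az": 0}, {"dx": 0, "dy": 0, "dz": 0.001, "ax": 0, "ay": 0, "az": 0}, {"dx": 0, "dy": 0, "dz": 0.001, "ax": 0, "ay": 0, "az": 0}, {"dx": 0, "dy": 0, "dz": 0.001, "ax": 0, "ay": 0, "az": 0}, {"dx": 0, "dy": 0, "dz": 0.001, "ax": 0, "ay": 0, "az": 0}]'

```text
time_s: 12.9
ee_pos: [0.5375, 0.0092, 0.0884]
eef_rot: [3.138, 0.001, 1.596]
force: [-6.8, 0.6, 14.1]
grip_width: 0.0278
```

Contact confirmed: z stays at 0.0885 and the push reads +14 N, which puts the deck at 0.099. Now I release and lift.

Emit:
play_rows --commands '[{"dx": 0, "dy": 0, "dz": 0, "ax": 0, "ay": 0, "az": 0}, {"dx": 0, "dy": 0, "dz": 0, "ax": 0, "ay": 0, "az": 0}, {"dx": 0, "dy": 0, "dz": 0, "ax": 0, "ay": 0, "az": 0}, {"dx": 0, "dy": 0, "dz": 0, "ax": 0, "ay": 0, "az": 0}, {"dx": 0, "dy": 0, "dz": 0, "ax": 0, "ay": 0, "az": 0}]' --claw 0.6

```text
time_s: 13.32
ee_pos: [0.5381, 0.0092, 0.0883]
eef_rot: [3.136, 0.001, 1.596]
force: [0.4, 0.5, -0.3]
grip_width: 0.0552
```

Emit:
play_rows --commands '[{"dx": 0, "dy": 0, "dz": -0.01, "ax": 0, "ay": 0, "az": 0}, {"dx": 0, "dy": 0, "dz": -0.03, "ax": 0, "ay": 0, "az": 0}, {"dx": 0, "dy": 0, "dz": -0.03, "ax": 0, "ay": 0, "az": 0}, {"dx": 0, "dy": 0, "dz": -0.03, "ax": 0, "ay": 0, "az": 0}, {"dx": 0, "dy": 0, "dz": 0, "ax": 0, "ay": 0, "az": 0}]'

```text
time_s: 13.73
ee_pos: [0.5365, 0.0093, 0.1932]
eef_rot: [3.14, 0.001, 1.596]
force: [0.2, -0.4, 0.6]
grip_width: 0.0564
```

Emit:
play_rows --commands '[{"dx": 0, "dy": 0, "dz": 0, "ax": 0, "ay": 0, "az": 0}, {"dx": 0, "dy": 0, "dz": 0, "ax": 0, "ay": 0, "az": 0}, {"dx": 0, "dy": 0, "dz": 0, "ax": 0, "ay": 0, "az": 0}, {"dx": 0, "dy": 0, "dz": 0, "ax": 0, "ay": 0, "az": 0}, {"dx": 0, "dy": 0, "dz": 0, "ax": 0, "ay": 0, "az": 0}]'

```text
time_s: 14.15
ee_pos: [0.5362, 0.0093, 0.1935]
eef_rot: [3.14, 0.001, 1.596]
force: [-0.7, 0.3, -0.3]
grip_width: 0.0565
```

Emit:
play_rows --commands '[{"dx": 0.03, "dy": 0, "dz": 0, "ax": 0, "ay": 0, "az": 0}, {"dx": 0.04, "dy": 0, "dz": 0, "ax": 0, "ay": 0, "az": 0}, {"dx": 0.04, "dy": 0, "dz": 0, "ax": 0, "ay": 0, "az": 0}, {"dx": 0.038, "dy": -0.002, "dz": 0, "ax": 0, "ay": 0, "az": 0}, {"dx": 0, "dy": 0, "dz": 0, "ax": 0, "ay": 0, "az": -6}]' --claw 0.5

```text
time_s: 14.57
ee_pos: [0.5292, 0.1609, 0.1894]
eef_rot: [-3.137, 0.001, 1.69]
force: [-0.9, -0.2, -0.6]
grip_width: 0.0471
```

Emit:
play_rows --commands '[{"dx": 0, "dy": 0, "dz": 0, "ax": 0, "ay": 0, "az": -6.5}, {"dx": 0, "dy": 0, "dz": 0, "ax": 0, "ay": 0, "az": -6.5}, {"dx": 0, "dy": 0, "dz": 0, "ax": 0, "ay": 0, "az": -6.5}, {"dx": 0, "dy": 0, "dz": 0, "ax": 0, "ay": 0, "az": -6.5}, {"dx": 0, "dy": 0, "dz": 0, "ax": 0, "ay": 0, "az": -6.5}]'

```text
time_s: 14.98
ee_pos: [0.5271, 0.1644, 0.1852]
eef_rot: [-3.131, -0.005, 2.289]
force: [-1.0, 0.2, 0.6]
grip_width: 0.047
```

Emit:
play_rows --commands '[{"dx": 0, "dy": 0, "dz": 0, "ax": 0, "ay": 0, "az": -6.5}, {"dx": 0, "dy": 0, "dz": 0, "ax": 0, "ay": 0, "az": -6.5}, {"dx": 0, "dy": 0, "dz": 0, "ax": 0, "ay": 0, "az": -6.5}, {"dx": 0, "dy": 0, "dz": 0, "ax": 0, "ay": 0, "az": -6.5}, {"dx": 0, "dy": 0, "dz": 0, "ax": 0, "ay": 0, "az": -6.5}]'

```text
time_s: 15.4
ee_pos: [0.5256, 0.1643, 0.1811]
eef_rot: [-3.132, -0.017, 2.886]
force: [-0.0, -0.0, 0.2]
grip_width: 0.0468
```

Emit:
play_rows --commands '[{"dx": 0, "dy": 0, "dz": 0, "ax": 0, "ay": 0, "az": -6.5}, {"dx": 0, "dy": 0, "dz": 0, "ax": 0, "ay": 0, "az": -6.5}, {"dx": 0, "dy": 0, "dz": 0, "ax": 0, "ay": 0, "az": -6.5}, {"dx": 0, "dy": 0, "dz": 0, "ax": 0, "ay": 0, "az": -6.5}, {"dx": 0, "dy": 0, "dz": 0, "ax": 0, "ay": 0, "az": -6.5}]'

```text
time_s: 15.82
ee_pos: [0.5243, 0.1639, 0.1772]
eef_rot: [3.139, -0.026, -2.8]
force: [-0.4, 0.2, 0.3]
grip_width: 0.047
```

```bash
python3 - <<'E'
from h import *
o=ctrl.get_obs(); print(o["time_s"],o["ee_pos"],o["eef_rot"],o["qpos"])
a=cv2.cvtColor(viewer.camera("top"),cv2.COLOR_RGB2BGR);b=cv2.cvtColor(viewer.camera("side"),cv2.COLOR_RGB2BGR)
cv2.imwrite("pics/top5.png",a);cv2.imwrite("pics/side5.png",b)
print(proj("top",[.536,.009,.139]),proj("side",[.536,.009,.139]))
cv2.imwrite("pics/v5.png",np.vstack([cv2.resize(a[150:240,290:410],(720,540),interpolation=cv2.INTER_CUBIC)[:300],cv2.resize(b[175:265,300:420],(800,600),interpolation=cv2.INTER_CUBIC)[:300,:720]]))
E
```

```text
15.8167 [0.52426279 0.16390597 0.17718573] [ 3.13924419 -0.02622462 -2.80006222] [ 2.36556186e-01  3.16405375e-01  1.50128400e+00 -4.22227989e-04
  1.35022961e+00 -1.67564198e+00]
[358.18535174 187.28719606] [355.28968664 226.88686558]
```

```bash
cat >> h.py <<'E'
def strip(im,n,c,yaw=1.595,z=.134,L=60,W=4):
    # profile along the level (mm, + towards the foot), 1 mm steps, on plane z
    s=np.arange(-L,L+1)/1e3; w=np.arange(-W,W+1)/1e3
    d=np.array([np.cos(yaw),np.sin(yaw),0]); q=np.array([-d[1],d[0],0])
    M=np.array([[proj(n,np.array([c[0],c[1],z])+a*d+b*q) for a in s] for b in w],np.float32)
    return cv2.remap(im,M[...,0],M[...,1],cv2.INTER_CUBIC).astype(float)
E
python3 - <<'E'
from h import *
for n,f in(("top","pics/top5.png"),("side","pics/side5.png")):
    im=cv2.imread(f); hsv=cv2.cvtColor(im,cv2.COLOR_BGR2HSV)
    m=cv2.inRange(hsv,(22,60,40),(45,255,255)); k,l,st,ce=cv2.connectedComponentsWithStats(m)
    p=proj(n,[.536,.009,.139])
    for i in range(1,k):
        if np.hypot(*(ce[i]-p))<25: print(n,ce[i],st[i],plane(n,*ce[i],.138))
    P=strip(im,n,(.537,.009)).mean(0)
    g=P[:,1]-P[:,0]
    print(n,"s g-b lum",[(int(s),int(a),int(b)) for s,a,b in zip(range(-60,61,2),g[::2],P[::2].mean(1))])
E
```

```text
top [352.97619048 187.57142857] [348 185  13   5  42] [0.53558196 0.02318924 0.138     ]
top [364.92 187.04] [362 185   6   5  25] [ 0.53663258 -0.00964177  0.138     ]
top [337.05263158 192.63157895] [333 189   7   7  19] [0.52208885 0.06720148 0.138     ]
top s g-b lum [(-60, -2, 158), (-58, -1, 158), (-56, 0, 159), (-54, -1, 158), (-52, -1, 157), (-50, -2, 159), (-48, -2, 159), (-46, -1, 158), (-44, -1, 158), (-42, -2, 158), (-40, -2, 159), (-38, -1, 159), (-36, -2, 159), (-34, -2, 160), (-32, -2, 174), (-30, -3, 157), (-28, -4, 88), (-26, 22, 82), (-24, 38, 92), (-22, 31, 91), (-20, 31, 93), (-18, 32, 91), (-16, 29, 91), (-14, 22, 99), (-12, 8, 113), (-10, 0, 121), (-8, 2, 120), (-6, 1, 122), (-4, 1, 123), (-2, 4, 117), (0, 14, 106), (2, 31, 92), (4, 34, 89), (6, 31, 93), (8, 34, 95), (10, 24, 86), (12, 23, 86), (14, 31, 94), (16, 32, 93), (18, 32, 94), (20, 31, 96), (22, 31, 95), (24, 31, 93), (26, 34, 93), (28, 32, 84), (30, 17, 66), (32, 0, 142), (34, -6, 185), (36, -2, 162), (38, -1, 163), (40, -1, 174), (42, -1, 144), (44, 0, 79), (46, 0, 79), (48, 0, 88), (50, -1, 92), (52,
[... 467 characters left out ...]
 0, 232), (-32, 0, 233), (-30, 0, 230), (-28, 4, 210), (-26, 20, 167), (-24, 40, 129), (-22, 48, 125), (-20, 47, 131), (-18, 46, 131), (-16, 42, 135), (-14, 31, 147), (-12, 18, 163), (-10, 9, 172), (-8, 5, 176), (-6, 5, 176), (-4, 7, 173), (-2, 12, 164), (0, 22, 153), (2, 36, 141), (4, 45, 133), (6, 48, 131), (8, 46, 130), (10, 41, 126), (12, 35, 123), (14, 36, 124), (16, 42, 129), (18, 46, 133), (20, 46, 132), (22, 44, 134), (24, 46, 133), (26, 45, 133), (28, 36, 137), (30, 21, 143), (32, 7, 165), (34, 0, 198), (36, -1, 223), (38, 0, 234), (40, 0, 235), (42, 0, 234), (44, 0, 231), (46, 0, 208), (48, 0, 163), (50, 0, 128), (52, 1, 122), (54, 0, 125), (56, 0, 124), (58, 1, 125), (60, 0, 125)]
```

Bubble read numerically in both views: vial centre at about +2 and bubble at −6.6 in the strip, so it sits about 8.6 mm towards the machine. That needs about 1.7 rad clockwise. The level centre is near y 0.011, lengthwise on the shelf. Next I align over the wing and descend.

Emit:
play_rows --commands '[{"dx": -0.005, "dy": -0.006, "dz": 0, "ax": 0, "ay": -1.5, "az": 0}, {"dx": 0, "dy": 0, "dz": 0, "ax": 0, "ay": 0, "az": -5.3}, {"dx": 0, "dy": 0, "dz": 0, "ax": 0, "ay": 0, "az": -5.3}, {"dx": 0, "dy": 0, "dz": 0, "ax": 0, "ay": 0, "az": -5.3}, {"dx": 0, "dy": 0, "dz": 0, "ax": 0, "ay": 0, "az": 0}]'

```text
time_s: 16.33
ee_pos: [0.5306, 0.1596, 0.1749]
eef_rot: [3.138, -0.002, -2.539]
force: [-0.2, 0.0, -0.2]
grip_width: 0.0468
```

Emit:
play_rows --commands '[{"dx": 0, "dy": 0, "dz": 0.01, "ax": 0, "ay": 0, "az": 0}, {"dx": 0, "dy": 0, "dz": 0.01, "ax": 0, "ay": 0, "az": 0}, {"dx": 0, "dy": 0, "dz": 0, "ax": 0, "ay": 0, "az": 0}, {"dx": 0, "dy": 0, "dz": 0, "ax": 0, "ay": 0, "az": 0}, {"dx": 0, "dy": 0, "dz": 0, "ax": 0, "ay": 0, "az": 0}]'

```text
time_s: 16.75
ee_pos: [0.5297, 0.1595, 0.151]
eef_rot: [3.137, -0.004, -2.558]
force: [0.1, -0.6, -0.2]
grip_width: 0.047
```

Emit:
play_rows --commands '[{"dx": 0, "dy": 0, "dz": 0.007, "ax": 0, "ay": -0.2, "az": -1.5}, {"dx": 0, "dy": 0, "dz": 0.007, "ax": 0, "ay": 0, "az": 0}, {"dx": 0, "dy": 0, "dz": 0.006, "ax": 0, "ay": 0, "az": 0}, {"dx": 0, "dy": 0, "dz": 0, "ax": 0, "ay": 0, "az": 0}, {"dx": 0, "dy": 0, "dz": 0, "ax": 0, "ay": 0, "az": 0}]'

```text
time_s: 17.17
ee_pos: [0.53, 0.1597, 0.1302]
eef_rot: [3.138, -0.0, -2.537]
force: [-0.1, 0.4, 0.0]
grip_width: 0.0468
```

Emit:
play_rows --commands '[{"dx": 0, "dy": 0, "dz": 0.004, "ax": 0, "ay": 0, "az": 0}, {"dx": 0, "dy": 0, "dz": 0.004, "ax": 0, "ay": 0, "az": 0}, {"dx": 0, "dy": 0, "dz": 0.003, "ax": 0, "ay": 0, "az": 0}, {"dx": 0, "dy": 0, "dz": 0, "ax": 0, "ay": 0, "az": 0}, {"dx": 0, "dy": 0, "dz": 0, "ax": 0, "ay": 0, "az": 0}]'

```text
time_s: 17.58
ee_pos: [0.5302, 0.1598, 0.1186]
eef_rot: [3.138, 0.0, -2.538]
force: [-1.1, -1.0, -0.6]
grip_width: 0.0469
```

No contact. Closing on the wing.

Emit:
play_rows --commands '[{"dx": 0, "dy": 0, "dz": 0, "ax": 0, "ay": 0, "az": 0}, {"dx": 0, "dy": 0, "dz": 0, "ax": 0, "ay": 0, "az": 0}, {"dx": 0, "dy": 0, "dz": 0, "ax": 0, "ay": 0, "az": 0}, {"dx": 0, "dy": 0, "dz": 0, "ax": 0, "ay": 0, "az": 0}, {"dx": 0, "dy": 0, "dz": 0, "ax": 0, "ay": 0, "az": 0}]' --claw 0 --squeeze 30

```text
time_s: 18.0
ee_pos: [0.5304, 0.1598, 0.1191]
eef_rot: [3.138, 0.001, -2.538]
force: [-0.9, 0.2, -0.5]
grip_width: 0.0172
```

Emit:
play_rows --commands '[{"dx": 0, "dy": 0, "dz": 0, "ax": 0, "ay": 0, "az": 0}, {"dx": 0, "dy": 0, "dz": 0, "ax": 0, "ay": 0, "az": 0}, {"dx": 0, "dy": 0, "dz": 0, "ax": 0, "ay": 0, "az": 0}, {"dx": 0, "dy": 0, "dz": 0, "ax": 0, "ay": 0, "az": 0}, {"dx": 0, "dy": 0, "dz": 0, "ax": 0, "ay": 0, "az": 0}]'

```text
time_s: 18.42
ee_pos: [0.5309, 0.159, 0.1191]
eef_rot: [3.14, 0.001, -2.538]
force: [0.1, -0.7, -0.2]
grip_width: 0.0134
```

Emit:
play_rows --commands '[{"dx": 0, "dy": 0, "dz": 0, "ax": 0, "ay": 0, "az": 4}, {"dx": 0, "dy": 0, "dz": 0, "ax": 0, "ay": 0, "az": 4}, {"dx": 0, "dy": 0, "dz": 0, "ax": 0, "ay": 0, "az": 4}, {"dx": 0, "dy": 0, "dz": 0, "ax": 0, "ay": 0, "az": 4}, {"dx": 0, "dy": 0, "dz": 0, "ax": 0, "ay": 0, "az": 4}]'

```text
time_s: 18.83
ee_pos: [0.5309, 0.159, 0.1191]
eef_rot: [3.14, 0.001, -2.899]
force: [0.8, 0.3, -0.8]
grip_width: 0.0134
```

Emit:
play_rows --commands '[{"dx": 0, "dy": 0, "dz": 0, "ax": 0, "ay": 0, "az": 4.5}, {"dx": 0, "dy": 0, "dz": 0, "ax": 0, "ay": 0, "az": 4.5}, {"dx": 0, "dy": 0, "dz": 0, "ax": 0, "ay": 0, "az": 4.5}, {"dx": 0, "dy": 0, "dz": 0, "ax": 0, "ay": 0, "az": 4.5}, {"dx": 0, "dy": 0, "dz": 0, "ax": 0, "ay": 0, "az": 4.5}]'

```text
time_s: 19.25
ee_pos: [0.531, 0.159, 0.1191]
eef_rot: [3.14, 0.0, 2.973]
force: [0.8, -0.1, -1.0]
grip_width: 0.013
```

Emit:
play_rows --commands '[{"dx": 0, "dy": 0, "dz": 0, "ax": 0, "ay": 0, "az": 4.5}, {"dx": 0, "dy": 0, "dz": 0, "ax": 0, "ay": 0, "az": 4.5}, {"dx": 0, "dy": 0, "dz": 0, "ax": 0, "ay": 0, "az": 4.5}, {"dx": 0, "dy": 0, "dz": 0, "ax": 0, "ay": 0, "az": 4.5}, {"dx": 0, "dy": 0, "dz": 0, "ax": 0, "ay": 0, "az": 4.5}]'

```text
time_s: 19.67
ee_pos: [0.531, 0.159, 0.1191]
eef_rot: [3.14, 0.0, 2.56]
force: [1.0, -0.9, -0.8]
grip_width: 0.0129
```

Emit:
play_rows --commands '[{"dx": 0, "dy": 0, "dz": 0, "ax": 0, "ay": 0, "az": 4.5}, {"dx": 0, "dy": 0, "dz": 0, "ax": 0, "ay": 0, "az": 4.5}, {"dx": 0, "dy": 0, "dz": 0, "ax": 0, "ay": 0, "az": 4.5}, {"dx": 0, "dy": 0, "dz": 0, "ax": 0, "ay": 0, "az": 4.5}, {"dx": 0, "dy": 0, "dz": 0, "ax": 0, "ay": 0, "az": 4.5}]'

```text
time_s: 20.08
ee_pos: [0.531, 0.1591, 0.1191]
eef_rot: [3.14, 0.0, 2.148]
force: [0.7, -0.8, -0.8]
grip_width: 0.013
```

Emit:
play_rows --commands '[{"dx": 0, "dy": 0, "dz": 0, "ax": 0, "ay": 0, "az": 0}, {"dx": 0, "dy": 0, "dz": 0, "ax": 0, "ay": 0, "az": 0}, {"dx": 0, "dy": 0, "dz": 0, "ax": 0, "ay": 0, "az": 0}, {"dx": 0, "dy": 0, "dz": 0, "ax": 0, "ay": 0, "az": 0}, {"dx": 0, "dy": 0, "dz": 0, "ax": 0, "ay": 0, "az": 0}]'

```text
time_s: 20.5
ee_pos: [0.531, 0.1592, 0.1191]
eef_rot: [3.14, 0.0, 2.152]
force: [0.9, 0.2, -0.9]
grip_width: 0.013
```

Emit:
play_rows --commands '[{"dx": 0, "dy": 0, "dz": 0, "ax": 0, "ay": 0, "az": 0}, {"dx": 0, "dy": 0, "dz": 0, "ax": 0, "ay": 0, "az": 0}, {"dx": 0, "dy": 0, "dz": 0, "ax": 0, "ay": 0, "az": 0}, {"dx": 0, "dy": 0, "dz": 0, "ax": 0, "ay": 0, "az": 0}, {"dx": 0, "dy": 0, "dz": 0, "ax": 0, "ay": 0, "az": 0}]'

```text
time_s: 20.92
ee_pos: [0.531, 0.1592, 0.1191]
eef_rot: [3.14, 0.0, 2.155]
force: [-0.4, -0.5, -0.2]
grip_width: 0.0129
```

```bash
cat >> h.py <<'E'
def cross(s,g,lev,lo,hi,rise):
    for i in range(len(s)-1):
        if lo<=s[i]<hi and ((g[i]<lev<=g[i+1]) if rise else (g[i]>=lev>g[i+1])): return s[i]+(lev-g[i])/(g[i+1]-g[i])
    return np.nan
def bubble(n,k=4,c=(.537,.011)):
    im=np.mean([cv2.cvtColor(viewer.camera(n),cv2.COLOR_RGB2BGR) for _ in range(k)],0).astype(np.float32)
    cv2.imwrite(f"pics/last_{n}.png",im)
    P=strip(im,n,c,W=3).mean(0); g=P[:,1]-P[:,0]; s=np.arange(-60,61)
    lev=np.percentile(g[35:86],70)/2
    a=[i for i in range(25,96) if g[i]>lev]; e0=cross(s,g,lev,s[a[0]-1],60,1); e1=cross(s,g,lev,s[a[-1]],60,0)
    gap=max((x for x in np.split(np.arange(a[0],a[-1]+1),np.where(np.diff((g[a[0]:a[-1]+1]<lev).astype(int))!=0)[0]+1) if g[x[0]]<lev),key=len)
    b0=cross(s,g,lev,s[gap[0]]-1,60,0); b1=cross(s,g,lev,s[gap[-1]],60,1)
    return dict(vial=(round(e0,1),round(e1,1)),bub=(round(b0,1),round(b1,1)),off=round((b0+b1)/2-(e0+e1)/2,2))
E
python3 - <<'E'
from h import *
print(bubble("top"),bubble("side"),ctrl.get_obs()["time_s"])
E
```

```text
{'vial': (np.float64(-28.7), np.float64(27.9)), 'bub': (np.float64(-8.0), np.float64(9.1)), 'off': np.float64(1.0)} {'vial': (np.float64(-27.7), np.float64(27.8)), 'bub': (np.float64(-7.0), np.float64(7.8)), 'off': np.float64(0.41)} 21.3167[ WARN:0@6.434] global loadsave.cpp:1063 imwrite_ Unsupported depth image for selected encoder is fallbacked to CV_8U.
```

The bubble is between the lines in both views: offset +1.0 mm in top and +0.4 mm in side, with the level untouched. I release the knob, rise, and check the bubble again.

Emit:
play_rows --commands '[{"dx": 0, "dy": 0, "dz": 0, "ax": 0, "ay": 0, "az": 0}, {"dx": 0, "dy": 0, "dz": 0, "ax": 0, "ay": 0, "az": 0}, {"dx": 0, "dy": 0, "dz": 0, "ax": 0, "ay": 0, "az": 0}, {"dx": 0, "dy": 0, "dz": 0, "ax": 0, "ay": 0, "az": 0}, {"dx": 0, "dy": 0, "dz": 0, "ax": 0, "ay": 0, "az": 0}]' --claw 0.5

```text
time_s: 21.73
ee_pos: [0.531, 0.1593, 0.1193]
eef_rot: [3.14, -0.0, 2.154]
force: [-0.4, 0.2, 0.1]
grip_width: 0.0429
```

Emit:
play_rows --commands '[{"dx": 0, "dy": 0, "dz": -0.01, "ax": 0, "ay": 0, "az": 0}, {"dx": 0, "dy": 0, "dz": -0.025, "ax": 0, "ay": 0, "az": 0}, {"dx": 0, "dy": 0, "dz": -0.025, "ax": 0, "ay": 0, "az": 0}, {"dx": 0, "dy": 0, "dz": -0.02, "ax": 0, "ay": 0, "az": 0}, {"dx": 0, "dy": 0, "dz": 0, "ax": 0, "ay": 0, "az": 0}]'

```text
time_s: 22.15
ee_pos: [0.5301, 0.1591, 0.2043]
eef_rot: [-3.141, -0.001, 2.154]
force: [0.4, 0.4, 1.5]
grip_width: 0.0467
```

Emit:
play_rows --commands '[{"dx": 0, "dy": 0, "dz": 0, "ax": 0, "ay": 0, "az": 6}, {"dx": 0, "dy": 0, "dz": 0, "ax": 0, "ay": 0, "az": 6}, {"dx": 0, "dy": 0, "dz": 0, "ax": 0, "ay": 0, "az": 6}, {"dx": 0, "dy": 0, "dz": 0, "ax": 0, "ay": 0, "az": 6}, {"dx": 0, "dy": 0, "dz": 0, "ax": 0, "ay": 0, "az": 6}]' --claw 0

```text
time_s: 22.57
ee_pos: [0.5302, 0.1591, 0.2063]
eef_rot: [3.14, -0.001, 1.612]
force: [0.5, -0.3, 0.5]
grip_width: 0.0171
```

```bash
python3 - 2>/dev/null <<'E'
from h import *
for n in("top","side"):
    try: print(n,bubble(n))
    except Exception as e: print(n,e)
o=ctrl.get_obs(); print(o["time_s"],o["ee_pos"],o["eef_rot"])
E
```

```text
top {'vial': (np.float64(-28.8), np.float64(27.8)), 'bub': (np.float64(-7.8), np.float64(9.1)), 'off': np.float64(1.09)}
side {'vial': (np.float64(-27.7), np.float64(27.8)), 'bub': (np.float64(-7.0), np.float64(8.2)), 'off': np.float64(0.55)}
22.9667 [0.53032118 0.15914662 0.20635331] [ 3.13944139e+00 -9.91955252e-04  1.61972000e+00]
```

Emit:
play_rows --commands '[{"dx": -0.03, "dy": 0.001, "dz": 0, "ax": 0, "ay": 0, "az": 1}, {"dx": -0.036, "dy": 0, "dz": 0, "ax": 0, "ay": 0, "az": 0}, {"dx": -0.03, "dy": 0, "dz": 0.015, "ax": 0, "ay": 0, "az": 0}, {"dx": -0.01, "dy": 0, "dz": 0.02, "ax": 0, "ay": 0, "az": 0}, {"dx": 0, "dy": 0, "dz": 0.015, "ax": 0, "ay": 0, "az": 0}]'

```text
time_s: 23.38
ee_pos: [0.537, 0.0502, 0.1578]
eef_rot: [3.133, -0.001, 1.612]
force: [-0.2, -0.2, 0.6]
grip_width: 0.0005
```

Emit:
play_rows --commands '[{"dx": 0, "dy": 0, "dz": 0.005, "ax": 0, "ay": 0, "az": 0}, {"dx": 0, "dy": 0, "dz": 0, "ax": 0, "ay": 0, "az": 0}, {"dx": 0, "dy": 0, "dz": 0, "ax": 0, "ay": 0, "az": 0}, {"dx": 0, "dy": 0, "dz": 0, "ax": 0, "ay": 0, "az": 0}, {"dx": 0, "dy": 0, "dz": 0, "ax": 0, "ay": 0, "az": 0}]'

```text
time_s: 23.8
ee_pos: [0.5365, 0.0502, 0.1518]
eef_rot: [3.135, -0.001, 1.615]
force: [-0.6, 0.1, 0.3]
grip_width: 0.0003
```

Emit:
play_rows --commands '[{"dx": 0, "dy": -0.001, "dz": 0.006, "ax": 0.3, "ay": 0, "az": 0}, {"dx": 0, "dy": 0, "dz": 0.008, "ax": 0, "ay": 0, "az": 0}, {"dx": 0, "dy": 0, "dz": 0.007, "ax": 0, "ay": 0, "az": 0}, {"dx": 0, "dy": 0, "dz": 0.004, "ax": 0, "ay": 0, "az": 0}, {"dx": 0, "dy": 0, "dz": 0, "ax": 0, "ay": 0, "az": 0}]'

```text
time_s: 24.22
ee_pos: [0.5361, 0.0514, 0.1257]
eef_rot: [3.139, -0.001, 1.617]
force: [0.1, -0.3, 0.2]
grip_width: 0.0005
```

Emit:
play_rows --commands '[{"dx": 0, "dy": 0, "dz": 0.001, "ax": 0, "ay": 0, "az": 0}, {"dx": 0, "dy": 0, "dz": 0.001, "ax": 0, "ay": 0, "az": 0}, {"dx": 0, "dy": 0, "dz": 0.001, "ax": 0, "ay": 0, "az": 0}, {"dx": 0, "dy": 0, "dz": 0.001, "ax": 0, "ay": 0, "az": 0}, {"dx": 0, "dy": 0, "dz": 0.001, "ax": 0, "ay": 0, "az": 0}]'

```text
time_s: 24.63
ee_pos: [0.5362, 0.0514, 0.1202]
eef_rot: [3.139, -0.001, 1.617]
force: [-0.4, 0.3, 0.5]
grip_width: 0.0007
```

Emit:
play_rows --commands '[{"dx": 0, "dy": 0, "dz": 0.001, "ax": 0, "ay": 0, "az": 0}, {"dx": 0, "dy": 0, "dz": 0.001, "ax": 0, "ay": 0, "az": 0}, {"dx": 0, "dy": 0, "dz": 0.001, "ax": 0, "ay": 0, "az": 0}, {"dx": 0, "dy": 0, "dz": 0.001, "ax": 0, "ay": 0, "az": 0}, {"dx": 0, "dy": 0, "dz": 0.001, "ax": 0, "ay": 0, "az": 0}]'

```text
time_s: 25.05
ee_pos: [0.5364, 0.0514, 0.1151]
eef_rot: [3.138, -0.001, 1.617]
force: [-0.3, -0.2, 0.2]
grip_width: 0.0006
```

Contact is expected near 0.114, so I continue with 0.7 mm rows to keep the push gentle.

Emit:
play_rows --commands '[{"dx": 0, "dy": 0, "dz": 0.0007, "ax": 0, "ay": 0, "az": 0}, {"dx": 0, "dy": 0, "dz": 0.0007, "ax": 0, "ay": 0, "az": 0}, {"dx": 0, "dy": 0, "dz": 0.0007, "ax": 0, "ay": 0, "az": 0}, {"dx": 0, "dy": 0, "dz": 0.0007, "ax": 0, "ay": 0, "az": 0}, {"dx": 0, "dy": 0, "dz": 0.0007, "ax": 0, "ay": 0, "az": 0}]'

```text
time_s: 25.47
ee_pos: [0.5368, 0.0514, 0.1127]
eef_rot: [3.137, -0.001, 1.617]
force: [-4.2, 0.3, 10.1]
grip_width: 0.0006
```

Emit:
play_rows --commands '[{"dx": 0, "dy": 0, "dz": 0.0007, "ax": 0, "ay": 0, "az": 0}, {"dx": 0, "dy": 0, "dz": 0.0007, "ax": 0, "ay": 0, "az": 0}, {"dx": 0, "dy": 0, "dz": 0.0007, "ax": 0, "ay": 0, "az": 0}, {"dx": 0, "dy": 0, "dz": 0.0007, "ax": 0, "ay": 0, "az": 0}, {"dx": 0, "dy": 0, "dz": 0.0007, "ax": 0, "ay": 0, "az": 0}]'

```text
time_s: 25.88
ee_pos: [0.5373, 0.0514, 0.1129]
eef_rot: [3.134, -0.001, 1.617]
force: [-4.1, -1.0, 7.6]
grip_width: 0.0003
```

Emit:
play_rows --commands '[{"dx": 0, "dy": -0.0004, "dz": 0.0008, "ax": 0.15, "ay": 0, "az": 0}, {"dx": 0, "dy": -0.0003, "dz": 0.0009, "ax": 0.05, "ay": 0, "az": 0}, {"dx": 0, "dy": -0.0002, "dz": 0.0009, "ax": 0.05, "ay": 0, "az": 0}, {"dx": 0, "dy": -0.0002, "dz": 0.0009, "ax": 0.05, "ay": 0, "az": 0}, {"dx": 0, "dy": -0.0002, "dz": 0.0009, "ax": 0.05, "ay": 0, "az": 0}]'

```text
time_s: 26.3
ee_pos: [0.5367, 0.0514, 0.1127]
eef_rot: [3.136, -0.001, 1.617]
force: [-3.7, -0.9, 9.9]
grip_width: 0.0005
```

```bash
python3 - 2>/dev/null <<'E'
from h import *
o=ctrl.get_obs(); print(o["time_s"],o["ee_pos"],o["eef_rot"],o["force"],np.abs(o["joint_vel"]).max())
for n in("side","side","top"):
    try: print(n,bubble(n))
    except Exception as e: print(n,e)
F=[]
for _ in range(8): viewer.camera("side"); F.append(ctrl.get_obs()["force"])
print(np.mean(F,0),np.std(F,0)); o=ctrl.get_obs(); print(o["time_s"],o["ee_pos"],o["eef_rot"])
E
```

```text
26.3 [0.53668575 0.05139229 0.11272328] [ 3.13632816e+00 -6.70793687e-04  1.61742141e+00] [-3.66949925 -0.91719948  9.89046103] 0.0024596862299281364
side {'vial': (np.float64(-28.0), np.float64(27.8)), 'bub': (np.float64(-7.3), np.float64(8.2)), 'off': np.float64(0.52)}
side {'vial': (np.float64(-28.0), np.float64(27.8)), 'bub': (np.float64(-7.3), np.float64(8.2)), 'off': np.float64(0.54)}
top max() iterable argument is empty
[-4.12161907  0.20065927  9.20750934] [0.65967012 0.40365725 0.45672531]
27.3 [0.53667629 0.05141276 0.11269505] [ 3.13637469e+00 -6.53951171e-04  1.61745061e+00]
```

The push is steady at 9.2 N over 1 s, so about 12.5 N on the shelf with the level's weight, and the bubble is at +0.5 mm. One confirming picture before handing in.

```bash
python3 - <<'E'
import cv2
b=cv2.imread("pics/last_side.png"); cv2.imwrite("pics/fin.png",cv2.resize(b[110:270,240:440],(800,600*160//150),interpolation=cv2.INTER_CUBIC)[:600])
E
```

```text
(no output)
```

View pics/fin.png

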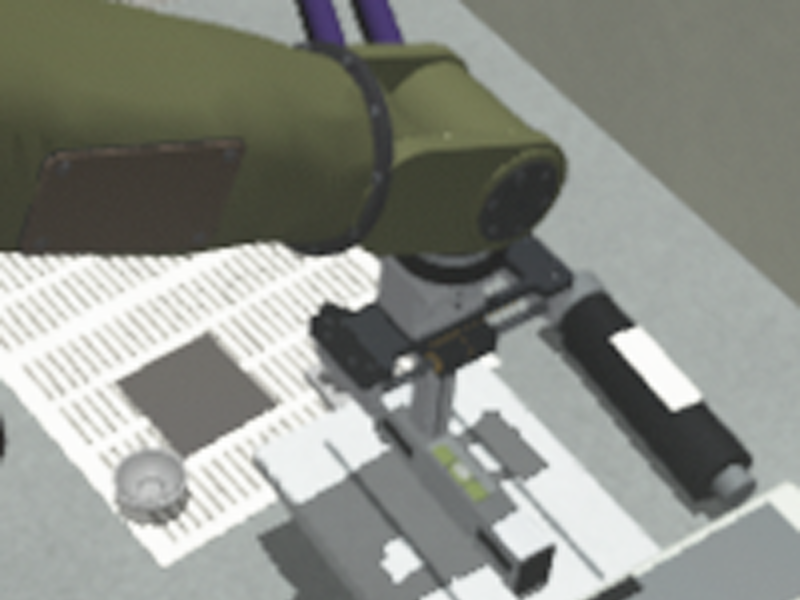

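The closed fingers press on the level just past the vial, around (430,430). The bubble is central, around (458,468), and the dish and toner lie where they were. Handing in.

```bash
python3 - <<'E'
from station import workorder, ctrl
print(ctrl.get_obs()["force"]); print(workorder.hand_in())
E
```

```text
[-4.49857869 -0.66399464  9.46733659]
the job is handed in; nothing more can be done
None
```

I stood the smaller aluminium level lengthwise on the middle of the shelf and let go of it. I then turned the wing knob about 1.6 rad clockwise, released it, pressed the level with closed fingers and handed the job in. No verdict is reported.

**Last checks before handing in:**
- **Press:** the push was steady at about 9.2 N. With the level's weight that is about 12.5 N on the shelf.
- **Bubble:** it was 0.5 mm from centre in the side view while pressing. Before pressing, with the level free, it read +0.5 mm (side) and +1.1 mm (top).
- **Position:** the level was about 2 mm from the shelf's middle along it. The fingers press 40 mm from the level's centre, towards the foot, so that the vial stays visible.
- **Bystanders:** the dish and toner looked unmoved in the last picture. The screwdriver was hidden by the arm, but I never came near it.
- **Time:** about 27 s of the 72 s were used.

**What failed or disagreed:**
- **First grasp missed:** the fingertips really stand about 33 mm higher than the reported position implies, so the first close was above the level. The camera views and contact showed this, and I re-gripped lower.
- **Side force:** about 4 N sideways remained while pressing. The tool pose stayed within 0.1 mm over the second I watched it.
- **Top view blocked:** the arm hid the vial from the top camera during pressing, so the final bubble reading comes from the side camera alone.

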